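# Find the hidden button of the child-safe knife drawer

## Robot

A 6-joint arm with a two-finger parallel gripper is mounted at the origin on the work surface. World frame = base frame: x ahead of the robot, y to its left, z up, the work surface at z = 0. Lengths are in mm, angles in rad, forces in N, time in s.
With the tool pointing down it reaches from about 350 to 975 mm from the base axis. Payload 7.1 kg.
Tool frame: the origin (TCP) lies on the front face of the gripper's body, between the roots of the fingers; the fingertips stand 80 mm ahead of it and the grasp point (between the pads) lies 61 mm ahead of it (env.tips_ahead is the distance from the TCP to the fingertips, in mm); z points along the fingers, y is the direction in which the jaws open and shut (so a half turn about z gives the same grasp; the last joint's range is limited). The gripper opens to 88 mm and grips with 3 to 60 N. Pads are 20 mm wide; open, the fingers measure 115 mm over their backs; the gripper's body (75 mm by 178 mm) begins 61 mm behind the grasp point.
Start: joints at [-1.309, 0.423, 1.63, -0, 1.089, -0.019], TCP at [173.221, -600.5, 302.675] pointing down, gripper open.
Joint ranges: [-3, 3], [-0.9, 2.11], [0.09, 2.58], [-1.31, 4.45], [0.11, 2.69], [-2.54, 2.54]. Speed limits (rad/s): [2.39, 2.39, 3.01, 3.14, 3.14, 3.14].

## Interface

Orientations are given as a unit quaternion [x, y, z, w].
In Python, from station import env, set_gripper, viewer, workorder gives the robot as it stands. Calls block until the motion is done:
- env.reach(position, orientation): joint-space move of the TCP to a pose.
- env.move_l(position, rot=None, rate=150, f_stop=None): straight line of the TCP; rot=None keeps the orientation; rate is the mean speed in mm/s. With f_stop (N) it stops when the force on the tool has changed by that much, and returns True; else False.
- env.move_joints(angles): joint-space move.
- set_gripper(opening): finger opening in mm; the grip force is fixed at half the most; returns when the fingers have stopped.
- env.hold(seconds).
- env.ik(position, orientation): joint angles nearest the present ones, or None.
- env.read_state(): the state.
- viewer.camera(name): name is "scene" or "top"; returns the picture (400x640x3 uint8, blue, green, red); there is no depth.
- viewer.camera_params(name): a dict with "fx", "fy", "cx", "cy" (pixels), "dist" ([k1, k2, p1, p2, k3] as OpenCV has them; the pictures are not rectified), "pose" (4x4, takes a point from camera to world coordinates). Camera axes: x right, y up, looking along -z (the intrinsics and any distortion apply to the point x, -y, -z); pixel columns grow to the right and rows downward; lengths in mm; the calibration is good to about 2 mm. A picture is of the moment at which its call begins. camera_params takes no time and is no camera call.
A pose or a line that the arm cannot do raises env.IKError and nothing moves.
- workorder.sign_off(): hands the job in, once; it reports no verdict.
The state is a dict: "time_s": time; "qpos": joint angles; "dq": joint speeds; "tau": joint torques, N m; "tool_pos": TCP position; "orientation": TCP orientation; "force": force on the tool from outside, world axes, zero at the start; "wrist_torque": the same for the moment, N m; "width": finger opening in mm.
Only numpy, scipy, OpenCV 4.12 (cv2) and the standard library are available. Lean on these libraries where they do the work, as an engineer would, in place of code of your own. Each camera call takes 0.05 s, during which the arm holds its last target.

## Task

The white chest on the kitchen counter holds the knives in a drawer without a handle, kept shut by a hidden child-safe catch. Feel across the flat top of the chest for the flush white button, press it in with the fingertips until the drawer springs open, then take the hand away so that the button comes back up. Pick nothing up, and leave the jar, the bottle, the mug and the shaker standing where they are.

Things in the scene. Friction and masses are not known exactly. Their poses are not given: they have to be found in the camera images.
- chest: Low white chest fixed to the counter, 240 mm (its x) by 340 mm (its y) by 90 mm high, flat white top with thin dark edging. Origin: centre of its underside, on the counter. Its x axis points from its front (the drawer front, towards the robot) to its back, z up.
- row (a point): Middle of the row of places where the button may be, on the surface of the chest's top (90 mm above the counter, 30 mm in front of the chest's middle); axes as the chest. The button's centre is on this point's y axis at one of five places, y = -120, -60, 0, 60 or 120 mm; which one varies and is not given. The other four places are plain rigid top.
- catch (a joint): The button: square white 52 mm plate in a 55 mm opening, its top 2 mm below the chest's surface, a thin dark gap around it. Value: m pressed in, 0 at rest, 0.006 fully down (then 8 mm below the surface). Springs back; starts to give at about 2.5 N, fully down at about 6 N, and frees the drawer from about 0.004.
- drawer (a joint): How far the drawer is out of the front of the chest, m: 0 shut, 0.06 sprung open. Once freed, a spring drives it out in about half a second, and it stays out. It cannot be pulled out while caught.
- jar: Loose closed storage jar, orange-red with a white lid, 84 mm across, 130 mm high, beside or behind the chest. Origin: centre of its underside. Leave it standing.
- bottle: Loose glass bottle with an orange label and a black cap, 70 mm across, 200 mm high, beside or behind the chest. Origin: centre of its underside. Leave it standing.
- mug: Loose blue mug, 80 mm across without its handle, 90 mm high, beside or behind the chest. Origin: centre of its underside. Leave it standing.
- shaker: Loose steel salt shaker, 44 mm across, 50 mm high, standing on the back part of the chest's top, 95 to 115 mm behind the row of button places. Origin: centre of its underside. Leave it standing.
Things that resemble listed ones, but are neither listed nor needed, are in the scene too. Leave any yellow look-alike of the jar alone.

How it is judged:
By the outcome, as a careful person would: the job done as asked, in the order asked, and still so for the second after the job is handed in, with the robot touching nothing.
It also fails if it takes over 43 s, if anything falls off the work surface, if the arm or the gripper's body presses on something with over 40 N, if the wrist force passes 120 N, or if a joint passes its speed limit or range.

## Working session

There is one attempt and no reset: what is moved stays moved. The work goes in short steps, each a Python script; the robot and the scene stay as the last script left them, time stands still between calls to the robot, and variables do not carry over. Pictures are saved under pics/ and viewed, and the job is handed in when it is done.

```bash
mkdir -p pics; ls; python3 - <<'E'
from station import env, viewer
import cv2
for n in("scene","top"):
    cv2.imwrite(f"pics/{n}0.png",viewer.camera(n)); p=viewer.camera_params(n); print(n,p)
print(env.read_state())
E
```

```text
pics
scene {'fx': 383.49829596437036, 'fy': 383.49829596437036, 'cx': 321.80690444577897, 'cy': 194.38318755084487, 'dist': array([0.01197852, 0.        , 0.        , 0.        , 0.        ]), 'pose': array([[-3.57965950e-01, -6.01607771e-01,  7.14092759e-01,
         1.43395576e+03],
       [ 9.33559353e-01, -2.15777158e-01,  2.86194255e-01,
         3.03767274e+02],
       [-1.80917816e-02,  7.69095773e-01,  6.38877437e-01,
         7.81183346e+02],
       [ 0.00000000e+00,  0.00000000e+00,  0.00000000e+00,
         1.00000000e+00]])}
top {'fx': 448.90148378706607, 'fy': 448.90148378706607, 'cx': 314.6203912496021, 'cy': 199.2251791248743, 'dist': array([-0.01149656,  0.        ,  0.        ,  0.        ,  0.        ]), 'pose': array([[-2.93656431e-02,  9.86972780e-01, -1.58184669e-01,
         3.86423768e+02],
       [-9.99474310e-01, -3.11680459e-02, -8.92505642e-03,
        -1.67885207e+01],
       [-1.37390948e-02,  1.57839423e-01,  9.87369208e-01,
         1.48799408e+03],
       [ 0.00000000e+00,  0.00000000e+00,  0.00000000e+00,
         1.00000000e+00]])}
{'time_s': 0.1, 'qpos': array([-1.30897109e+00,  4.23746695e-01,  1.63060021e+00, -2.08164671e-05,
        1.08858777e+00, -1.89828399e-02]), 'dq': array([ 0.00010997, -0.00242751, -0.00268629,  0.00226088,  0.00149849,
        0.00057326]), 'tau': array([ 8.80536718e-04, -5.45616961e+01, -2.74324340e+01,  6.44706935e-02,
        1.88502751e-02, -4.80207814e-05]), 'tool_pos': array([ 173.13865646, -600.13819258,  301.99567276]), 'orientation': array([ 9.90158635e-01,  1.39947941e-01, -9.04254601e-05, -6.64956191e-04]), 'force': array([ 0.83329591, -0.17679909,  0.2117077 ]), 'wrist_torque': array([-0.02129627, -0.00399943, -0.06097003]), 'width': 87.89182359892459}
```

View pics/scene0.png

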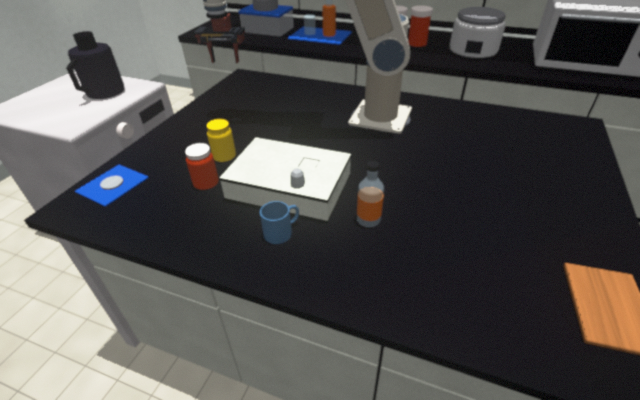

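View pics/top0.png

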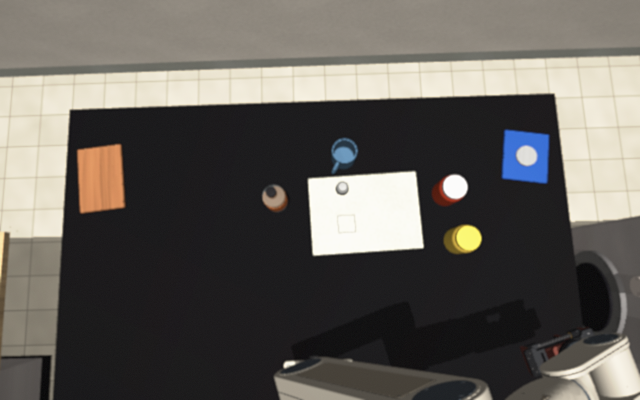

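The top view shows the chest's top with corners near (308,178), (417,171), (423,248) and (313,256). A faint square outline at (347,223) looks like the button. The scene view shows the same outline at (308,162). The jar, bottle and mug are around the chest, and the shaker is at (342,187).

```bash
cat > h.py <<'E'
import numpy as np, cv2
from station import viewer
def ray(n,px):
    p=viewer.camera_params(n); K=np.array([[p['fx'],0,p['cx']],[0,p['fy'],p['cy']],[0,0,1]])
    u=cv2.undistortPoints(np.array(px,float).reshape(-1,1,2),K,p['dist']).reshape(-1,2)
    d=np.c_[u[:,0],-u[:,1],-np.ones(len(u))]@p['pose'][:3,:3].T
    return p['pose'][:3,3],d
def plane(n,px,z):
    o,d=ray(n,px); return o+d*((z-o[2])/d[:,2])[:,None]
E
python3 - <<'E'
from h import *
im=cv2.imread('pics/top0.png')
m=(im.min(2)>150).astype(np.uint8); m[:150]=0;m[280:]=0;m[:,:290]=0;m[:,432:]=0
c=max(cv2.findContours(m,0,2)[0],key=cv2.contourArea)
P=plane('top',c.reshape(-1,2),90)[:,:2].astype(np.float32)
(cx,cy),s,a=cv2.minAreaRect(P); print((cx,cy),s,a)
b=cv2.boxPoints(((cx,cy),s,a)); print(b)
yaw=np.deg2rad(a); 
if s[0]>s[1]: yaw-=np.pi/2
yaw=(yaw+np.pi/2)%np.pi-np.pi/2
R=np.array([[np.cos(yaw),-np.sin(yaw)],[np.sin(yaw),np.cos(yaw)]])
print('yaw',yaw)
for y in(-120,-60,0,60,120): print(y,np.array([cx,cy])+R@[-30,y])
g=plane('top',[[347,223],[342,187]],90)[:,:2]; print((g-[cx,cy])@R, g)
cv2.imwrite('pics/crop.png',cv2.resize(im[160:265,295:435],None,fx=5,fy=5,interpolation=2))
s=cv2.imread('pics/scene0.png');cv2.imwrite('pics/crops.png',cv2.resize(s[135:220,215:360],None,fx=5,fy=5,interpolation=2))
E
```

```text
(563.6895751953125, -159.31280517578125) (243.27371215820312, 343.7533874511719) 2.135577917098999
[[ 435.73236      7.9117994]
 [ 448.54205   -335.60284  ]
 [ 691.6468    -326.5374   ]
 [ 678.8371      16.977234 ]]
yaw 0.037272866086260015
-120 [ 538.18212014 -280.34738592]
-60 [ 535.94626596 -220.3890591 ]
0 [ 533.71041178 -160.43073227]
60 [ 531.4745576  -100.47240544]
120 [529.23870342 -40.51407861]
[[-29.57425187  57.37364853]
 [ 85.59306067  64.23395499]] [[ 531.99787901 -103.08106759]
 [ 646.82955768  -91.93390402]]
```

View pics/crop.png

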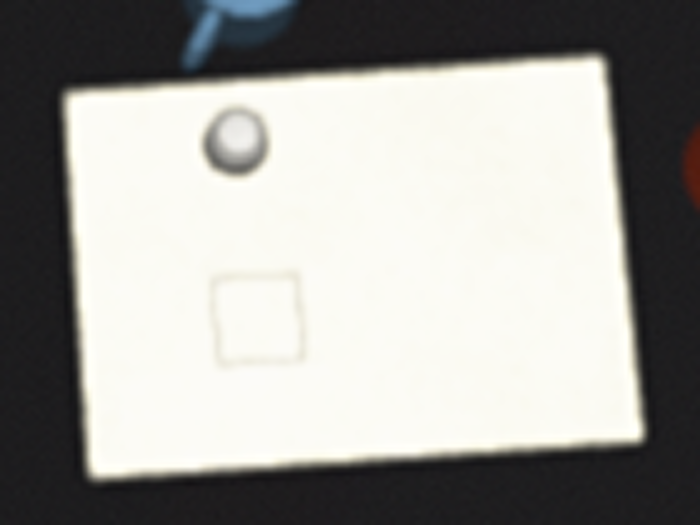

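View pics/crops.png

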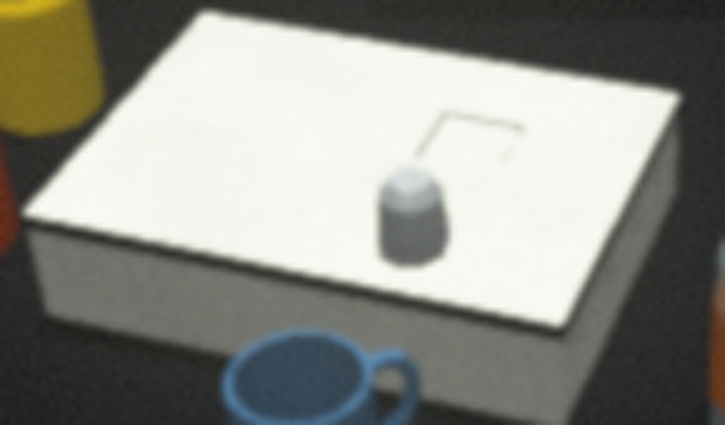

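The button is at place y=+60: the outline measures (532,-103) and the nominal place is (531.5,-100.5). Next I close the fingers, approach from above and press, with a force stop.

```bash
python3 - <<'E'
from station import env,set_gripper,viewer
import numpy as np,cv2
q=[np.cos(.0186),np.sin(.0186),0,0]; xy=[531.7,-101.5]
set_gripper(0)
env.reach([*xy,300],q)
env.move_l([*xy,190],rate=120)
s=env.read_state();print(s['time_s'],s['tool_pos'],s['force'],s['width'])
f0=s['force'][2]
hit=env.move_l([*xy,161.5],rate=15,f_stop=9)
s=env.read_state();print(hit,s['time_s'],s['tool_pos'],s['force'])
env.hold(.8)
s=env.read_state();print(s['time_s'],s['tool_pos'],s['force'])
for n in("scene","top"): cv2.imwrite(f"pics/{n}1.png",viewer.camera(n))
E
```

```text
4.7083 [ 532.15480679 -101.64545653  190.62412616] [1.0516264  0.32446561 0.18088581] 0.7669780617128774
True 6.475 [ 531.84108857 -101.51686565  162.38279337] [-1.18395027 -0.00782012  4.76620919]
7.275 [ 531.8382309  -101.50635003  162.39396519] [-1.50619104  0.04197548  5.55175464]
```

View pics/scene1.png

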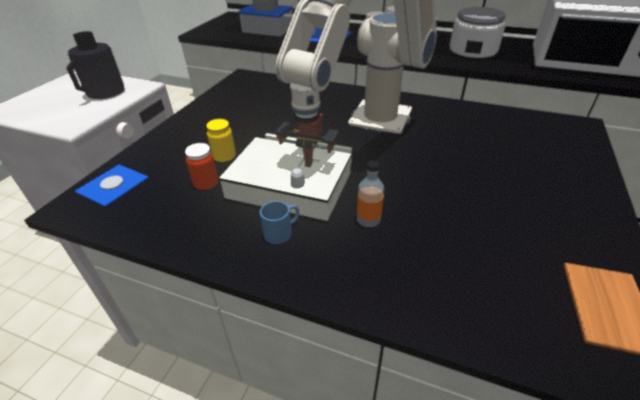

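View pics/top1.png

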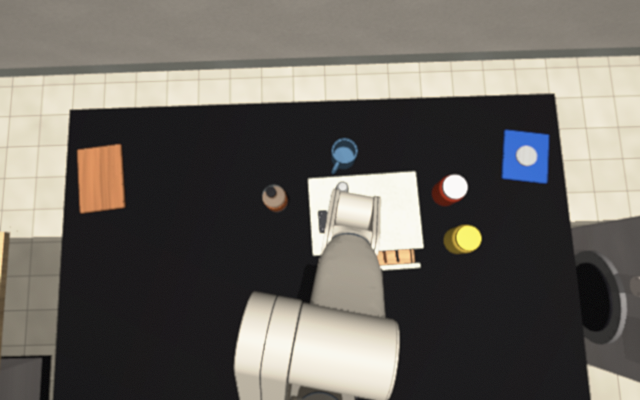

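In the top view the drawer is out, with knives visible at (398,258). The fingertips stopped at z≈82.4, which is the button almost fully down. The jar, bottle, mug and shaker haven't moved. Next I withdraw straight up and clear the view.

```bash
python3 - <<'E'
from station import env,viewer
import cv2
env.move_l([531.7,-101.5,200],rate=60)
env.move_l([531.7,-101.5,300],rate=150)
env.move_joints([-1.309,0.423,1.63,0,1.089,-0.019])
env.hold(.3)
s=env.read_state();print(s['time_s'],s['tool_pos'],s['force'])
for n in("scene","top"): cv2.imwrite(f"pics/{n}2.png",viewer.camera(n))
a=cv2.imread('pics/scene2.png')[125:250,180:390];b=cv2.imread('pics/top2.png')[130:280,255:490]
cv2.imwrite('pics/c2.png',cv2.vconcat([cv2.resize(a,(500,298)),cv2.resize(b,(500,300))]))
E
```

```text
11.475 [ 173.63900306 -600.22555638  302.77185299] [-0.01570479  0.88816156  1.07856815]
```

View pics/c2.png

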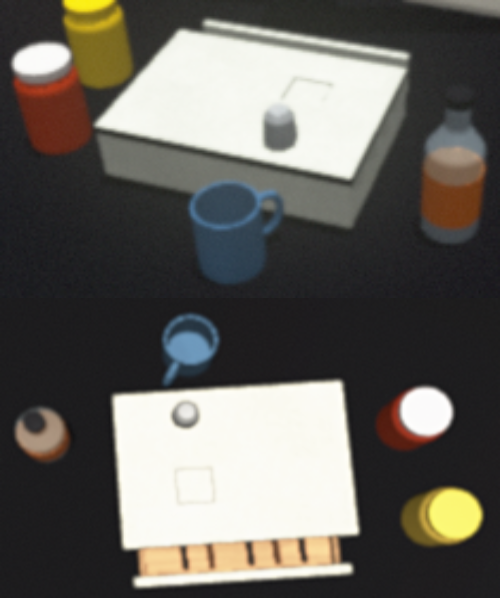

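Both views show the drawer open along the full front. The button's outline looks as faint as it did before pressing, and the four objects are upright where they were. Handing in.

```bash
python3 - <<'E'
from station import workorder,env
workorder.sign_off(); print(env.read_state()['time_s'])
E
```

```text
the job is handed in; nothing more can be done
the job is handed in; nothing more can be done
```

The drawer is open, the button was released, and the job was handed in at about 11.5 s, well under the 43 s limit.

- **Finding the button:** I found it in the top camera image, at the y = +60 mm place, so I did not feel across the other four places.
- **Pressing:** I pressed it with the closed fingertips, which stopped at about z = 82.4 mm. That is about 7.6 mm below the chest's surface, so the button was almost fully down. The contact force was about 5 N.
- **Withdrawing:** I held the press for 0.8 s and saw the drawer spring open. I then went straight up and back to the start pose.

In the last pictures the drawer is out along its whole front. The jar, bottle, mug, shaker and yellow look-alike are standing where they were, and the robot is touching nothing. The button's outline looks the same as before pressing, so it appears to be back up. I judged this and how far the drawer is out by eye and did not measure either. No check failed or disagreed.

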